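Fit the filter cartridge and tighten the water-filter block

ROBOT

A 7-joint arm with a two-finger parallel gripper is mounted at the origin on the work surface. World frame = base frame: x ahead of the robot, y to its left, z up, the work surface at z = 0. Lengths are in m, angles in rad, forces in N, time in s.
With the tool pointing down it reaches from about 0.425 to 0.825 m from the base axis. Payload 3.6 kg.
Tool frame: the origin (TCP) lies midway between the tips of the shut fingers; the grasp point (between the pads) lies grip_point_offset behind it (grip_point_offset is the distance from the TCP to the grasp point, in m); z points along the fingers, y is the line along which they close (so a half turn about z gives the same grasp; the last joint's range is limited). The gripper opens to 85 mm and grips with 20 to 120 N. Pads are 22 mm wide; open, the fingers measure 114 mm over their backs; the gripper's body (76 mm by 85 mm) begins 54 mm behind the grasp point. The pads swing forward as they close: fully open they stand 13 mm farther back than shut.
Start: joints at [-1.286, 0.615, -0.013, 1.423, 0.008, 1.103, -0.04], TCP at [0.199, 0.619, 0.231] pointing down, gripper open.
Joint ranges: [-3.12, 3.12], [-0.3, 2.06], [-1.34, 1.32], [0.26, 2.42], [-1.36, 4.5], [0.01, 1.98], [-2.84, 2.84]. Speed limits (rad/s): [2.79, 2.79, 3.14, 3.14, 3.14, 3.14, 3.14].

INTERFACE

Orientations are given as a unit quaternion [w, x, y, z].
In Python, from plant import * gives the robot as it stands.
- The arm moves only by the tool drive_tool, never from a script. Its argument "increments" is a list of rows, each a list of 2 entries, a list of its own where there are three numbers: the shift along the tool's x, y, z scaled (see below), then the turn, a rotation vector about the tool's x, y, z scaled (see below). In form: [[[tx, ty, tz], [rx, ry, rz]], ...]. A call has 1 to 8 rows; each row shifts and turns the commanded pose from where the row before left it, along the tool's axes as they then stand; what a row does not reach is not made up. The controller multiplies each number of a shift by 40 mm and each number of a turn by 6 degrees. A row lasts 1/12 s, in which the tool goes at most 41.7 mm and 7.16 degrees, less where a joint would pass 70% of its speed; a pose out of reach is approached as far as the arm can. A call with a number of a shift or a turn outside -1 to 1 is refused whole. A call with a gripper value outside its range is refused whole. "jaw" is the opening, from -1 (shut) to 1 (fully open), set as the call begins (left out, the last holds). The fingers move at their own pace and stop on an object; "newtons" is the grip in N (left out, the last holds). Time passes only in rows, so rows that do not move let the fingers close. It gives the time, the measured TCP pose, the force, the opening and the grip force at its end, in the units of the state.
- observe(): the state, without advancing time (a new reading comes with each control period).
- snapshot(name): name is "scene" or "top"; returns a dict with "img" (400x640x3 uint8, red, green, blue), "fovy" (degrees; the focal length in pixels is half the picture's height over the tangent of half this angle, whatever the lens; pixels are square), "cx", "cy" (the principal point, pixels), "pose" (4x4, takes a point from camera to world coordinates). Camera axes: x right, y down, z forward; pixel columns grow to the right and rows downward; lengths in m; the calibration is good to about 2 mm. A picture is of the moment at which its call begins. There is no depth.
- job_done(): hands the job in; it is judged then, once.
The state is a dict: "clock": time; "joint_positions": joint angles; "qvel": joint speeds; "joint_torque": joint torques, N m; "tool_pos": TCP position; "tool_rot": TCP orientation; "contact_force": force on the tool from outside, world axes, zero at the start; "ft_torque": the same for the moment, N m; "width": opening from 0.0 (shut) to 1.0 (fully open); "finger_force": force on a finger pad.
Only numpy, scipy, OpenCV 4.12 (cv2) and the standard library are available. Lean on these libraries where they do the work, as an engineer would, in place of code of your own. Each camera call takes 0.05 s, during which the arm holds its last target. There are 200 camera calls.

TASK

Take the filter cartridge (the tube with the wide flat head) out of the wooden rack, seat it upright and fully down in the open port of the water-filter block, and let go of it. Then turn the large wing bolt clockwise fully home against its stop, and only after that turn both small wing bolts clockwise fully home, in either order. Leave the cartridge seated and do not disturb the other tubes or the kitchen things standing about.

Things in the scene. Friction and masses are not known exactly. Their poses are not given: they have to be found in the camera images.
- housing: fixed water-filter block: grey metal, 170 (its x) x 230 (its y) x 45 mm high, foot rim 178 x 238 mm; two low pipe stubs stick out 50 mm at its +x face. Origin: centre of its underside; z up. On its top, in its x, y: port at (-45, 0) mm, large wing bolt at (35, 0), small ones at (-35, 78) and (-35, -78); only bolts and 16 mm high stop lugs stand above it. Left or right of the robot, yaw up to 0.5
- port (a point): centre of the port's mouth on the block's top face (45 mm above the worktop): a round upright blind hole 26 mm wide and 34 mm deep with a 2 mm chamfer; axes as the block's
- rack: fixed wooden rack 70 (its x) x 190 (its y) x 45 mm high with three upright holes 26 mm wide, 35 mm deep, in a row along its y at -62, 0 and 62 mm; one tube in each, which one is where varies. Origin: centre of its underside; z up
- cartridge: filter cartridge, loose, white plastic, 40 to 85 g: 24 mm round tube 70 mm long with chamfered foot, then a flat cylindrical head 30 mm across, 30 mm tall (100 mm in all): grip the head. Origin: centre of its underside; z along it, up. In the rack its underside is 10 mm above the worktop; fully seated in the port 11 mm above it, its top then 66 mm above the block's top
- big_bolt (a joint): turn of the large wing bolt, rad: tightens clockwise seen from above, from 0 to a hard stop at 2.0 (fully home). Starts between 0.3 and 1.2. Rubs with about 0.06 N m and stays where left; it turns but does not rise or sink. The wing stands 2.0 minus this value counter-clockwise (from above) of the block's x axis
- big_bolt_grip (a point): point on the large bolt's axis at grip height, 30 mm above the block's top. Steel bar wing 56 mm long along this point's x, 14 mm thick along its y, 6 to 40 mm above the block's top, over a disc 36 mm across, 6 mm high. A black dot on top marks its -x end. The point turns with the wing; z up. Fully home the wing lies along the block's x, dot at the block's -x side beside a small dark lug
- bolt_a (a joint): turn of the small wing bolt at the block's +y side: same as big_bolt (0 to stop 2.0, clockwise tightens, starts between 0.3 and 1.2)
- bolt_a_grip (a point): as big_bolt_grip, for this small bolt: wing 40 mm long, 12 mm thick, same heights, over a disc 26 mm across; dot 14 mm from the axis
- bolt_b (a joint): turn of the small wing bolt at the block's -y side: same as bolt_a
- bolt_b_grip (a point): as bolt_a_grip, for the small bolt at the block's -y side
- dome_tube: bystander in the rack: same 24 mm white tube, but with a domed top, 82 mm tall in all. Origin: centre of its underside
- neck_tube: bystander in the rack: same 24 mm white tube, with a thin 12 mm neck on top, 98 mm tall in all. Origin: centre of its underside
- oil_bottle: bystander: green glass bottle 62 mm across, 200 mm tall, beyond the block (130 mm or more from any bolt's axis to its own). Origin: centre of its underside
- mug: bystander: white mug 80 mm across, 90 mm tall, handle at its +y, beyond the rack. Origin: centre of its underside
- spice_jar: bystander: amber jar 44 mm across, 85 mm tall, on the robot's side of the rack. Origin: centre of its underside
- shaker: bystander: white shaker 42 mm across, 68 mm tall, close to the +y side of the block. Origin: centre of its underside
- spoon: bystander: wooden spoon 170 mm long, under 30 mm high, lying in the middle between block and rack. Origin: under its middle; x along it
Things that resemble listed ones, but are neither listed nor needed, are in the scene too. What is shaped like the cartridge but red or yellow is not meant.

How it is judged:
By the outcome, as a careful person would: the job done as asked, in the order asked, and still so for the second after the job is handed in, with the robot touching nothing.
It also fails if it takes over 70 s, if anything falls off the work surface, if the arm or the gripper's body presses on something with over 40 N, if the wrist force passes 120 N, or if a joint passes its speed limit or range.

## Working session

There is one attempt and no reset: what is moved stays moved. The work goes in short steps, Python scripts to look and compute and a tool call to move; the robot and the scene stay as the last step left them, time stands still between calls to the robot, and variables do not carry over. Pictures are saved under pics/ and viewed, at most 10 in all, crops included, and the job is handed in when it is done.

Besides the shell and the picture viewer there is one more tool, called after "Call:" as name(argument=value, ...) on one line, values as JSON. drive_tool: Moves the arm, as the interface text tells. Its arguments: {"type":"object","properties":{"increments":{"type":"array"},"jaw":{"type":"number"},"newtons":{"type":"number"}},"required":["increments"]}

```bash
mkdir -p pics; ls; python3 - <<'E'
from plant import *
import cv2,pickle
o=observe();print(o)
d={}
for n in("scene","top"):
    s=snapshot(n);d[n]=s;cv2.imwrite(f"pics/{n}0.png",s["img"][...,::-1]);print(n,s["fovy"],s["cx"],s["cy"],s["pose"])
pickle.dump(d,open("s0.pkl","wb"))
E
```

```text
pics
{'clock': 0.0, 'joint_positions': array([-1.28651125,  0.61590902, -0.01265197,  1.42495005,  0.00810478,
        1.10340585, -0.04044465]), 'qvel': array([-0.00012286, -0.00072652,  0.00045752,  0.00151906,  0.00041023,
       -0.00014699,  0.00039925]), 'joint_torque': array([ 4.92037416e-04, -4.69216883e+01,  2.59464383e-01, -1.71032596e+01,
        9.98316624e-03,  9.70136141e-03,  9.60879930e-06]), 'tool_pos': array([0.19850711, 0.61811643, 0.23012773]), 'tool_rot': array([-1.91504917e-04,  1.54741362e-01,  9.87954145e-01, -1.29707669e-03]), 'contact_force': array([ 0.90363924, -0.91950836, -0.54230061]), 'ft_torque': array([ 0.06125246, -0.03408325, -0.02221078]), 'finger_force': 0.0, 'width': 0.9969690844680879}
scene 49.15259840028355 317.62764484505317 197.62380735866418 [[ 0.8331113   0.39235483 -0.3898503   0.94456622]
 [ 0.55273451 -0.56477843  0.61278862 -0.54016054]
 [ 0.02025154 -0.72600483 -0.68739134  0.71321449]
 [ 0.          0.          0.          1.        ]]
top 51.405339106412455 318.0630821580222 200.62154121869807 [[ 0.01213707 -0.99359806  0.11231911  0.43130169]
 [-0.99976698 -0.01005296  0.01910312  0.01514574]
 [-0.01785169 -0.11252479 -0.99348854  1.05951845]
 [ 0.          0.          0.          1.        ]]
```

View pics/top0.png

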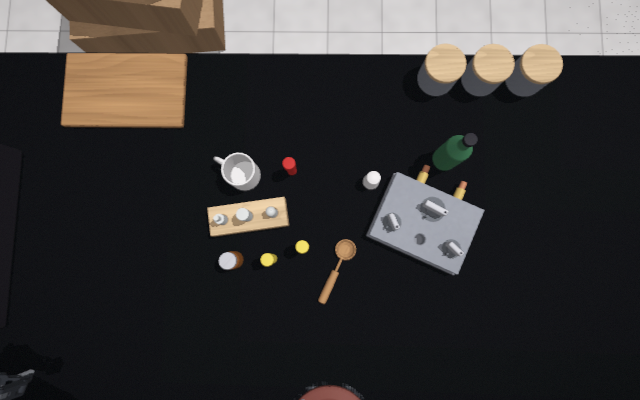

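View pics/scene0.png

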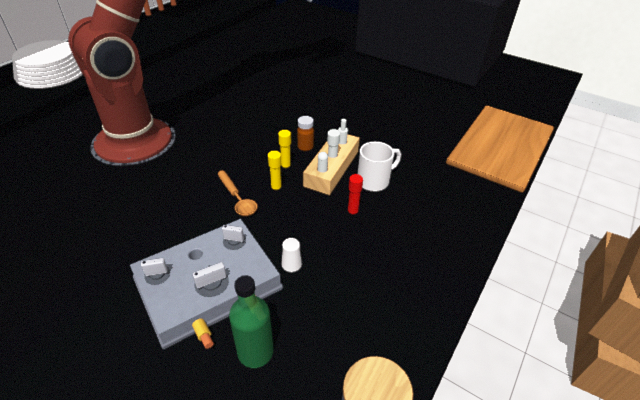

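The top view shows the block at (425,223), with bolts near (435,208), (393,222) and (454,248) and the port at (420,240). The rack is at (248,216), with tubes at (219,219), (243,215) and (271,212). In the scene view the tubes are at (344,130), (333,140) and (323,162). The middle one looks like the cartridge, since it has a flat wide head. The yellow and red ones are decoys. I'll enlarge both areas to confirm.

```bash
python3 - <<'E'
import cv2,pickle,numpy as np
d=pickle.load(open("s0.pkl","rb"))
t=d["top"]["img"][...,::-1];s=d["scene"]["img"][...,::-1]
r=lambda im,x,y,w,h,k:cv2.resize(im[y:y+h,x:x+w],None,fx=k,fy=k,interpolation=cv2.INTER_CUBIC)
# left: block top crop (365..490,165..280) x4 ; 
a=r(t,365,165,125,115,4)      #500x460
b=r(s,300,110,75,90,4)        #300x360
c=r(t,200,190,100,50,3)       #300x150
out=np.zeros((520,800,3),np.uint8)
out[:460,:500]=a; out[:360,500:]=b; out[365:515,500:]=c
cv2.imwrite("pics/crop1.png",out)
cv2.imwrite("pics/crop2.png",r(s,125,215,160,130,5))
E
```

```text
(no output)
```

View pics/crop1.png

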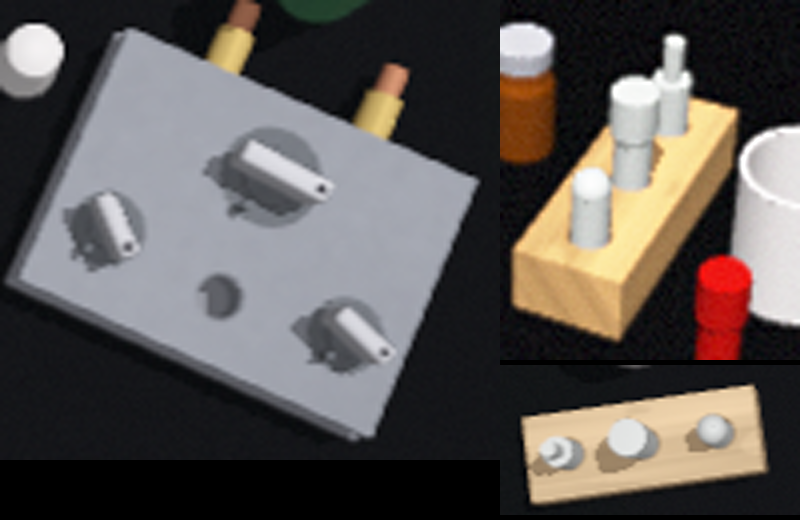

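View pics/crop2.png

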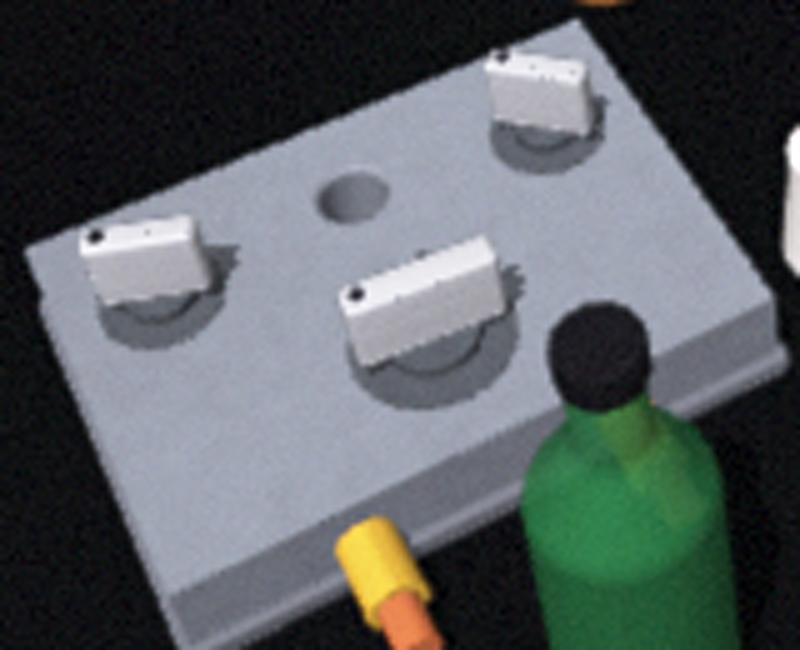

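Of the three tubes, at top-view (219,219), (243,215) and (271,212), only the middle one has a wide flat white head, so it's the cartridge. (219,219) has a neck and (271,212) a dome. I'll fit the poses using both cameras.

```bash
cat > h.py <<'E'
import numpy as np,pickle
from scipy.optimize import least_squares
C=pickle.load(open("s0.pkl","rb"))
def proj(n,P):
    s=C[n];f=200/np.tan(np.radians(s["fovy"]/2));M=np.linalg.inv(s["pose"])
    q=np.atleast_2d(P)@M[:3,:3].T+M[:3,3];return q[:,:2]/q[:,2:]*f+[s["cx"],s["cy"]]
def crop(p,x,y,k,ox=0,oy=0): p=np.array(p,float);return (p-[ox,oy]+.5)/k-.5+[x,y]
A=lambda p:crop(p,365,165,4);S=lambda p:crop(p,125,215,5);B=lambda p:crop(p,300,110,4,500,0);T=lambda p:crop(p,200,190,3,500,365)
def place(p,L):
    c,s=np.cos(p[2]),np.sin(p[2]);L=np.array(L,float);return L@np.array([[c,s,0],[-s,c,0],[0,0,1]])+[p[0],p[1],0]
def tri(pt,ps): 
    r=least_squares(lambda X:np.r_[(proj("top",X)-pt).ravel(),(proj("scene",X)-ps).ravel()],[.5,0,.1]);return r.x,r.fun
E
python3 - <<'E'
from h import *
np.set_printoptions(precision=4,suppress=True)
L=np.array([[85,115,45],[85,-115,45],[-85,-115,45],[-85,115,45],[-45,0,45]])/1000
at=A([[127,30],[477,181],[373,435],[12,279],[221,297]]);st=S([[772,298],[165,597],[28,247],[580,18],[353,197]])
f=lambda p:np.r_[proj("top",place(p,L))-at,proj("scene",place(p,L))-st].ravel()
r=least_squares(f,[.5,-.25,-.4],loss="soft_l1");p=r.x;print("block",p);print(f(p).reshape(-1,2))
for n,c,dt,ds in(("big",(35,0),(321,188),(355,294)),("a",(-35,78),(129,246),(500,57)),("b",(-35,-78),(389,351),(95,237))):
    X,e=tri(A(dt),S(ds));ax=place(p,np.array([[c[0],c[1],85]])/1000)[0];v=ax-X
    w=np.arctan2(v[1],v[0]);print(n,"dot",X,e,"axis",ax,"r",np.hypot(v[0],v[1]),"wing yaw",w,"rel",w-p[2],"joint",2-(w-p[2]))
print("port",place(p,L[4:]))
for n,a,b in(("head",(627,439),(635,93)),("dome",(714,428),(591,172)),("neck",(551,447),(675,40))):print(n,*tri(T(a),B(b)))
R=np.array([[35,95,45],[-35,95,45],[35,-95,45],[-35,-95,45]])/1000
print("mug..")
sb=B([[738,108],[625,283],[515,247]])
g=lambda q:(proj("scene",place(q,R[[0,2,3]]))-sb).ravel()
q=least_squares(g,[.45,.2,.1]);print("rack",q.x,q.fun,place(q.x,[[0,0,.045]]))
E
```

```text
block [ 0.4974 -0.2298 -0.4144]
[[ 0.3927 -1.1068]
 [ 0.015  -0.6087]
 [-0.6494  0.2885]
 [ 1.464  -0.492 ]
 [-0.5608 -0.399 ]
 [ 0.246  -0.2174]
 [ 0.1707 -0.5163]
 [-1.0819  0.0371]
 [-0.6438 -0.0379]
 [-0.3132 -0.8616]]
big dot [ 0.5188 -0.2633  0.0844] [-0.0818 -0.0771 -0.0833  0.003 ] axis [ 0.5294 -0.2439  0.085 ] r 0.022085127013660423 wing yaw 1.0672727813127925 rel 1.481705741647375 joint 0.5182942583526251
a dot [ 0.4838 -0.1506  0.0851] [-0.1815 -0.1831 -0.2125  0.0133] axis [ 0.4968 -0.1444  0.085 ] r 0.014399133561141928 wing yaw 0.4464730813359974 rel 0.8609060416705797 joint 1.1390939583294202
b dot [ 0.4253 -0.2987  0.0864] [-0.5201 -0.4381 -0.5164 -0.0045] axis [ 0.434  -0.2871  0.085 ] r 0.0144333302220307 wing yaw 0.9311282995830792 rel 1.3455612599176616 joint 0.6544387400823384
port [[ 0.4562 -0.2117  0.045 ]]
head [0.5062 0.2092 0.1066] [-0.2485 -0.3324 -0.4251  0.0732]
dome [0.5169 0.1445 0.0927] [-0.3722 -0.4803 -0.5944  0.0942]
neck [0.4991 0.2666 0.1105] [-0.244  -0.3368 -0.4414  0.0812]
mug..
rack [0.5077 0.2106 0.1629] [-0.027   0.2006 -0.1433 -0.3724  0.1695  0.2361] [[0.5077 0.2106 0.045 ]]
```

```bash
cat >> h.py <<'E'
from scipy.spatial.transform import Rotation as Ro
def plan(o,xyz,ya):
    """units of rows: turn first (tool now), then shift in the turned frame, and shift in the present frame; ya=world angle of tool y, tool down"""
    R=Ro.from_quat(np.roll(o["tool_rot"],-1))
    best=None
    for a in(ya,ya+np.pi):
        y=np.array([np.cos(a),np.sin(a),0]);z=np.array([0,0,-1.]);G=Ro.from_matrix(np.c_[np.cross(y,z),y,z])
        v=(R.inv()*G).as_rotvec()
        if best is None or np.linalg.norm(v)<np.linalg.norm(best[0]):best=v,G
    d=np.array(xyz)-o["tool_pos"]
    print("turn",(np.degrees(best[0])/6).round(3),"shift after",(best[1].inv().apply(d)/.04).round(3),"shift now",(R.inv().apply(d)/.04).round(3))
def show(o):
    R=Ro.from_quat(np.roll(o["tool_rot"],-1)).as_matrix()
    print("t",o["clock"].round(2) if hasattr(o["clock"],"round") else o["clock"],"pos",o["tool_pos"].round(4),"yang",np.arctan2(R[1,1],R[0,1]).round(3),"z",R[:,2].round(3),"F",o["contact_force"].round(1),"M",o["ft_torque"].round(2),"w",round(o["width"],3),"gf",round(o["finger_force"],1),"q",o["joint_positions"].round(2))
E
python3 - <<'E'
from plant import *
from h import *
try: print(grip_point_offset)
except NameError: import plant;print([n for n in dir(plant) if n[0]!="_"])
o=observe();show(o)
plan(o,[.507,.21,.2],.16)
# bystanders at z mid
for n,px,z in(("mug",(239,165),.09),("jar",(230,260),.085),("shaker",(373,177),.068),("red",(289,162),.1),("yel",(268,259),.1),("bottle",(470,139),.2)):
    r=least_squares(lambda X:(proj("top",[X[0],X[1],z])-px).ravel(),[.5,0]);print(n,r.x.round(3))
E
```

```text
0.0187
t 0.1 pos [0.1986 0.6182 0.2302] yang 1.26 z [-0.001 -0.002 -1.   ] F [0.4 0.2 0.2] M [ 0.02 -0.03 -0.08] w 1.002 gf 0.0 q [-1.29  0.62 -0.01  1.42  0.01  1.1  -0.04]
turn [-0.02   0.012 10.505] shift after [-11.304   5.987   0.755] shift now [-10.462  -7.357   0.773]
mug [0.624 0.223]
jar [0.4   0.238]
shaker [ 0.602 -0.098]
red [0.631 0.103]
yel [0.404 0.147]
bottle [ 0.662 -0.286]
```

Call:
drive_tool(increments=[[[0,0,0],[0,0,1]],[[0,0,0],[0,0,1]],[[0,0,0],[0,0,1]],[[0,0,0],[0,0,1]],[[0,0,0],[0,0,1]],[[0,0,0],[0,0,1]],[[0,0,0],[0,0,1]],[[0,0,0],[0,0,1]]], jaw=0.4, newtons=40)

```text
clock: 0.77
tool_pos: [0.1985, 0.6184, 0.2306]
tool_rot: [0.0, 0.545, 0.838, -0.001]
contact_force: [-0.3, 0.4, 0.1]
width: 0.701
finger_force: 0.0
```

Call:
drive_tool(increments=[[[0,0,0],[0,0,1]],[[0,0,0],[0,0,1]],[[0,0,0],[0,0,0.5]],[[-0.8,0.42,0],[0,0,0]],[[-0.8,0.42,0],[0,0,0]],[[-0.8,0.42,0],[0,0,0]],[[-0.8,0.42,0],[0,0,0]],[[-0.8,0.42,0],[0,0,0]]])

```text
clock: 1.43
tool_pos: [0.3077, 0.4726, 0.2309]
tool_rot: [0.0, 0.648, 0.762, -0.001]
contact_force: [1.1, 0.6, 0.8]
width: 0.701
finger_force: 0.0
```

Call:
drive_tool(increments=[[[-0.8,0.42,0],[0,0,0]],[[-0.8,0.42,0],[0,0,0]],[[-0.8,0.42,0],[0,0,0]],[[-0.8,0.42,0],[0,0,0]],[[-0.8,0.42,0],[0,0,0]],[[-0.8,0.42,0],[0,0,0]],[[-0.8,0.42,0],[0,0,0]],[[-0.8,0.42,0],[0,0,0]]])

```text
clock: 2.1
tool_pos: [0.4813, 0.2415, 0.231]
tool_rot: [-0.0, 0.648, 0.762, -0.0]
contact_force: [0.3, 1.0, -0.7]
width: 0.695
finger_force: 0.0
```

```bash
python3 - <<'E'
from plant import *
from h import *
o=observe();show(o);plan(o,[.507,.21,.078],.16)
E
```

```text
t 2.1 pos [0.4813 0.2415 0.231 ] yang 0.161 z [-0.001 -0.    -1.   ] F [ 0.3  1.  -0.7] M [ 0.06  0.01 -0.02] w 0.695 gf 0.0 q [-0.72  0.46  0.32  1.76 -0.17  0.96 -0.17]
turn [-0.008  0.001  0.007] shift after [-0.88   0.51   3.825] shift now [-0.88   0.512  3.825]
```

Call:
drive_tool(increments=[[[-0.44,0.26,0],[0,0,0]],[[-0.44,0.25,0],[0,0,0]],[[0,0,0.7],[0,0,0]],[[0,0,0.7],[0,0,0]],[[0,0,0.7],[0,0,0]],[[0,0,0],[0,0,0]],[[0,0,0],[0,0,0]]])

```text
clock: 2.68
tool_pos: [0.5055, 0.2112, 0.1462]
tool_rot: [-0.001, 0.648, 0.762, -0.002]
contact_force: [-0.3, -0.1, -0.0]
width: 0.702
finger_force: 0.0
```

```bash
python3 - <<'E'
from plant import *
from h import *
import cv2
o=observe();show(o);plan(o,[.507,.21,.078],.16)
t=snapshot("top")["img"][...,::-1];s=snapshot("scene")["img"][...,::-1]
r=lambda im,x,y,w,h:cv2.resize(im[y:y+h,x:x+w],(400,400),interpolation=cv2.INTER_CUBIC)
cv2.imwrite("pics/g1.png",np.hstack([r(t,195,160,100,100),r(s,280,70,120,120)]))
E
```

```text
t 2.6833 pos [0.5055 0.2112 0.1462] yang 0.16 z [-0.004 -0.002 -1.   ] F [-0.3 -0.1 -0. ] M [ 0.01 -0.06  0.02] w 0.702 gf 0.0 q [-0.63  0.57  0.29  1.83 -0.22  0.78 -0.06]
turn [-0.038  0.01   0.005] shift after [-0.036  0.032  1.705] shift now [-0.035  0.039  1.705]
```

View pics/g1.png

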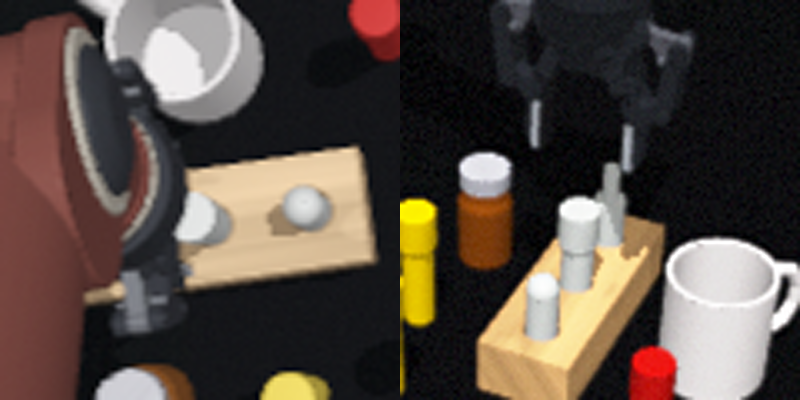

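The crops show the fingers straddling the cartridge head, at right-crop (535,130) and (628,150) with the head at (580,215). They're clear of the mug and jar, so I'm descending.

Call:
drive_tool(increments=[[[-0.04,0.04,0.45],[0,0,0]],[[0,0,0.45],[0,0,0]],[[0,0,0.45],[0,0,0]],[[0,0,0.35],[0,0,0]],[[0,0,0],[0,0,0]],[[0,0,0],[0,0,0]]])

```text
clock: 3.28
tool_pos: [0.5093, 0.2107, 0.0805]
tool_rot: [0.0, 0.648, 0.762, 0.001]
contact_force: [0.3, 0.5, 0.6]
width: 0.7
finger_force: 0.0
```

Call:
drive_tool(increments=[[[0,0,0],[0,0,0]],[[0,0,0],[0,0,0]],[[0,0,0],[0,0,0]],[[0,0,0],[0,0,0]],[[0,0,0],[0,0,0]],[[0,0,0],[0,0,0]],[[0,0,0],[0,0,0]]], jaw=-1, newtons=40)

```text
clock: 3.87
tool_pos: [0.509, 0.2106, 0.081]
tool_rot: [0.0, 0.648, 0.762, 0.001]
contact_force: [-1.6, 0.2, 4.8]
width: 0.334
finger_force: 39.0
```

```bash
python3 - <<'E'
from plant import *
from h import *
o=observe();show(o)
E
```

```text
t 3.8667 pos [0.509  0.2106 0.081 ] yang 0.161 z [ 0.002  0.001 -1.   ] F [-1.6  0.2  4.8] M [-0.13  0.42 -0.01] w 0.334 gf 39.0 q [-0.59  0.67  0.25  1.88 -0.27  0.62 -0.02]
```

Gripped, with the opening at about 29 mm. Lifting now.

Call:
drive_tool(increments=[[[0,0,-0.3],[0,0,0]],[[0,0,-0.5],[0,0,0]],[[0,0,-0.6],[0,0,0]],[[0,0,-0.6],[0,0,0]],[[0,0,-0.6],[0,0,0]],[[0,0,-0.6],[0,0,0]],[[0,0,-0.3],[0,0,0]],[[0,0,0],[0,0,0]]])

```text
clock: 4.53
tool_pos: [0.5104, 0.2108, 0.2231]
tool_rot: [0.002, 0.648, 0.761, 0.004]
contact_force: [0.1, -0.2, -0.0]
width: 0.34
finger_force: 40.0
```

Call:
drive_tool(increments=[[[0,0,0],[0,0,0.8]],[[0,0,0],[0,0,0.8]],[[0,0,0],[0,0,0.8]],[[0,0,0],[0,0,0.8]],[[0,0,0],[0,0,0.8]],[[0,0,0],[0,0,0.8]],[[0,0,0],[0,0,0.8]],[[0,0,0],[0,0,0]]])

```text
clock: 5.2
tool_pos: [0.5076, 0.2102, 0.2182]
tool_rot: [-0.0, 0.841, 0.541, -0.001]
contact_force: [-0.5, -0.4, -0.4]
width: 0.336
finger_force: 40.0
```

```bash
python3 - <<'E'
from plant import *
from h import *
o=observe();show(o);plan(o,[.4562,-.2117,.2],-.43)
E
```

```text
t 5.2 pos [0.5076 0.2102 0.2182] yang -0.427 z [-0.002 -0.001 -1.   ] F [-0.5 -0.4 -0.4] M [-0.05  0.   -0.02] w 0.336 gf 40.0 q [-0.75  0.51  0.49  1.75 -0.28  0.96 -0.58]
turn [-0.011  0.017  0.026] shift after [-10.124   3.229   0.455] shift now [-10.132   3.201   0.469]
```

Call:
drive_tool(increments=[[[-0.4,0.13,0],[0,0,0]],[[-0.75,0.24,0],[0,0,0]],[[-0.75,0.24,0],[0,0,0]],[[-0.75,0.24,0],[0,0,0]],[[-0.75,0.24,0],[0,0,0]],[[-0.75,0.24,0],[0,0,0]],[[-0.75,0.24,0],[0,0,0]],[[-0.75,0.24,0],[0,0,0]]])

```text
clock: 5.87
tool_pos: [0.4802, -0.0268, 0.2189]
tool_rot: [-0.0, 0.84, 0.543, -0.0]
contact_force: [0.9, -0.1, -0.6]
width: 0.337
finger_force: 40.0
```

Call:
drive_tool(increments=[[[-0.75,0.24,0],[0,0,0]],[[-0.75,0.24,0],[0,0,0]],[[-0.75,0.24,0],[0,0,0]],[[-0.75,0.24,0],[0,0,0]],[[-0.75,0.24,0],[0,0,0]],[[-0.7,0.19,0],[0,0,0]],[[0,0,0],[0,0,0]],[[0,0,0],[0,0,0]]])

```text
clock: 6.53
tool_pos: [0.4569, -0.2125, 0.219]
tool_rot: [-0.0, 0.841, 0.54, -0.001]
contact_force: [0.6, 0.7, -1.3]
width: 0.339
finger_force: 40.0
```

```bash
python3 - <<'E'
from plant import *
from h import *
o=observe();show(o);plan(o,[.4562,-.2117,.13],-.43)
E
```

```text
t 6.5333 pos [ 0.4569 -0.2125  0.219 ] yang -0.429 z [-0.001 -0.001 -1.   ] F [ 0.6  0.7 -1.3] M [ 0.08 -0.05  0.02] w 0.339 gf 40.0 q [ 0.03  0.44  0.53  1.87 -0.28  0.91  0.26]
turn [-0.006  0.008  0.009] shift after [ 0.012 -0.024  2.224] shift now [ 0.014 -0.023  2.224]
```

Call:
drive_tool(increments=[[[0,0,0.4],[0,0,0]],[[0,0,0.4],[0,0,0]],[[0,0,0.4],[0,0,0]],[[0,0,0.4],[0,0,0]],[[0,0,0.4],[0,0,0]],[[0,0,0.25],[0,0,0]],[[0,0,0],[0,0,0]],[[0,0,0],[0,0,0]]])

```text
clock: 7.2
tool_pos: [0.4581, -0.2096, 0.129]
tool_rot: [-0.001, 0.84, 0.542, -0.0]
contact_force: [-0.1, -0.2, 0.0]
width: 0.338
finger_force: 40.0
```

```bash
python3 - <<'E'
from plant import *
from h import *
import cv2
o=observe();show(o);plan(o,[.4562,-.2117,.082],-.43)
s=snapshot("scene")["img"][...,::-1]
# foot centre predicted from tool and port centre
p=o["tool_pos"];print("foot",proj("scene",[p[0],p[1],p[2]-.071]),"foot edges", proj("scene",[p+[.0102,.0067,-.071],p-[.0102,.0067,.071]]),"port",proj("scene",[.4562,-.2117,.045]))
cv2.imwrite("pics/p1.png",cv2.resize(s[190:300,120:267],None,fx=5.4,fy=5.4,interpolation=cv2.INTER_CUBIC))
E
```

```text
t 7.2 pos [ 0.4581 -0.2096  0.129 ] yang -0.424 z [-0.001  0.001 -1.   ] F [-0.1 -0.2  0. ] M [-0.03  0.03 -0.01] w 0.338 gf 40.0 q [ 0.09  0.57  0.45  1.97 -0.37  0.69  0.34]
turn [-0.012 -0.003  0.057] shift after [-0.068 -0.022  1.176] shift now [-0.068 -0.021  1.176]
foot [[195.2390246  248.55034599]] foot edges [[201.58943928 248.65566899]
 [188.88666192 248.44499068]] port [[194.88801434 253.12732821]]
```

View pics/p1.png

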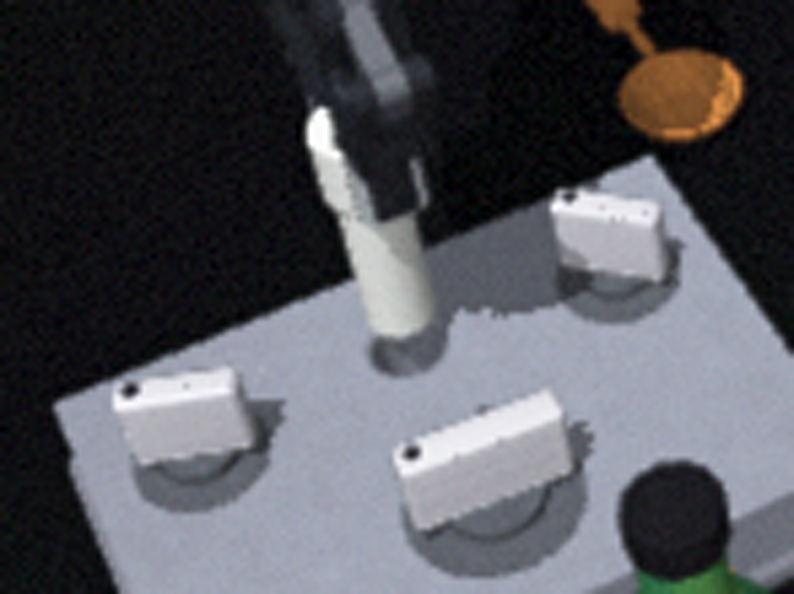

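The foot at crop (403,335) sits just over the port at (408,350). The upright projection and the pixel comparison both ask for a shift of about 2 mm. I'll apply it and then descend gently, watching the force.

Call:
drive_tool(increments=[[[-0.045,0.01,0.1],[0,0,0]],[[0,0,0.1],[0,0,0]],[[0,0,0.1],[0,0,0]],[[0,0,0.05],[0,0,0]],[[0,0,0.05],[0,0,0]],[[0,0,0.05],[0,0,0]],[[0,0,0],[0,0,0]],[[0,0,0],[0,0,0]]])

```text
clock: 7.92
tool_pos: [0.458, -0.2123, 0.1113]
tool_rot: [0.0, 0.841, 0.542, 0.0]
contact_force: [1.1, 0.4, 0.3]
width: 0.338
finger_force: 40.1
```

```bash
python3 - <<'E'
from plant import *
from h import *
o=observe();show(o);plan(o,[.4577,-.2114,.082],-.43)
E
```

```text
t 7.9167 pos [ 0.458  -0.2123  0.1113] yang -0.426 z [ 0. -0. -1.] F [1.1 0.4 0.3] M [ 0.08 -0.19  0.02] w 0.338 gf 40.1 q [ 0.11  0.59  0.43  1.98 -0.39  0.65  0.36]
turn [ 0.004 -0.001  0.041] shift after [ 0.017 -0.015  0.732] shift now [ 0.016 -0.016  0.732]
```

It's in the mouth with no vertical force, so I'm continuing down.

Call:
drive_tool(increments=[[[0,0,0.12],[0,0,0]],[[0,0,0.12],[0,0,0]],[[0,0,0.12],[0,0,0]],[[0,0,0.1],[0,0,0]],[[0,0,0.1],[0,0,0]],[[0,0,0.08],[0,0,0]],[[0,0,0.05],[0,0,0]],[[0,0,0],[0,0,0]]])

```text
clock: 8.58
tool_pos: [0.4579, -0.2123, 0.0833]
tool_rot: [0.0, 0.841, 0.542, -0.0]
contact_force: [2.2, -0.3, -1.6]
width: 0.339
finger_force: 39.9
```

```bash
python3 - <<'E'
from plant import *
from h import *
o=observe();show(o);plan(o,[.4577,-.2114,.082],-.43)
E
```

```text
t 8.5833 pos [ 0.4579 -0.2123  0.0833] yang -0.426 z [ 0. -0. -1.] F [ 2.2 -0.3 -1.6] M [ 0.07 -0.53 -0.01] w 0.339 gf 39.9 q [ 0.13  0.64  0.39  2.   -0.43  0.58  0.39]
turn [0.001 0.001 0.039] shift after [ 0.019 -0.014  0.032] shift now [ 0.019 -0.014  0.032]
```

Call:
drive_tool(increments=[[[0,0,0.04],[0,0,0]],[[0,0,0.04],[0,0,0]],[[0,0,0.03],[0,0,0]],[[0,0,0],[0,0,0]]])

```text
clock: 8.92
tool_pos: [0.4581, -0.2127, 0.0827]
tool_rot: [0.0, 0.841, 0.541, 0.002]
contact_force: [-3.0, 3.7, 25.4]
width: 0.34
finger_force: 43.6
```

```bash
python3 - <<'E'
from plant import *
from h import *
o=observe();show(o)
E
```

```text
t 8.9167 pos [ 0.4581 -0.2127  0.0827] yang -0.427 z [ 0.003  0.001 -1.   ] F [-3.   3.7 25.4] M [ 0.89  0.9  -0.04] w 0.34 gf 43.6 q [ 0.14  0.64  0.39  2.01 -0.43  0.58  0.4 ]
```

It has bottomed out at the expected height. Easing off, opening and rising.

Call:
drive_tool(increments=[[[0,0,-0.09],[0,0,0]],[[0,0,0],[0,0,0]]])

```text
clock: 9.08
tool_pos: [0.4579, -0.2123, 0.0839]
tool_rot: [0.0, 0.841, 0.542, 0.001]
contact_force: [2.0, 0.4, -0.2]
width: 0.339
finger_force: 40.0
```

Call:
drive_tool(increments=[[[0,0,0],[0,0,0]],[[0,0,0],[0,0,0]],[[0,0,0],[0,0,0]],[[0,0,0],[0,0,0]],[[0,0,0],[0,0,0]]], jaw=0.2)

```text
clock: 9.5
tool_pos: [0.4573, -0.2124, 0.0825]
tool_rot: [-0.0, 0.841, 0.542, -0.0]
contact_force: [-0.1, -0.7, 0.3]
width: 0.598
finger_force: 0.0
```

Call:
drive_tool(increments=[[[0,0,-0.3],[0,0,0]],[[0,0,-0.5],[0,0,0]],[[0,0,-0.6],[0,0,0]],[[0,0,-0.6],[0,0,0]],[[0,0,-0.4],[0,0,0]],[[0,0,0],[0,0,0]],[[0,0,0],[0,0,0]]])

```text
clock: 10.08
tool_pos: [0.4579, -0.2124, 0.1794]
tool_rot: [0.001, 0.841, 0.542, 0.0]
contact_force: [0.0, 0.4, -0.3]
width: 0.597
finger_force: 0.0
```

```bash
python3 - <<'E'
from plant import *
from h import *
import cv2
o=observe();show(o);plan(o,[.5294,-.2439,.0565],1.067+np.pi/2)
s=snapshot("scene")["img"][...,::-1];t=snapshot("top")["img"][...,::-1]
r=lambda im,x,y,w,h:cv2.resize(im[y:y+h,x:x+w],(400,400),interpolation=cv2.INTER_CUBIC)
cv2.imwrite("pics/p2.png",np.hstack([r(s,130,190,130,130),r(t,365,165,120,120)]))
print("cart top expected",proj("scene",[.4565,-.2125,.111]),proj("scene",[.4565,-.2125,.121]))
E
```

```text
t 10.0833 pos [ 0.4579 -0.2124  0.1794] yang -0.426 z [ 0.001 -0.    -1.   ] F [ 0.   0.4 -0.3] M [-0.05 -0.07 -0.  ] w 0.597 gf 0.0 q [ 0.05  0.49  0.5   1.92 -0.32  0.81  0.3 ]
turn [ 0.013 -0.002  0.745] shift after [0.174 1.945 3.072] shift now [0.022 1.949 3.075]
cart top expected [[188.49992711 230.57658244]] [[187.49879064 226.88248174]]
```

View pics/p2.png

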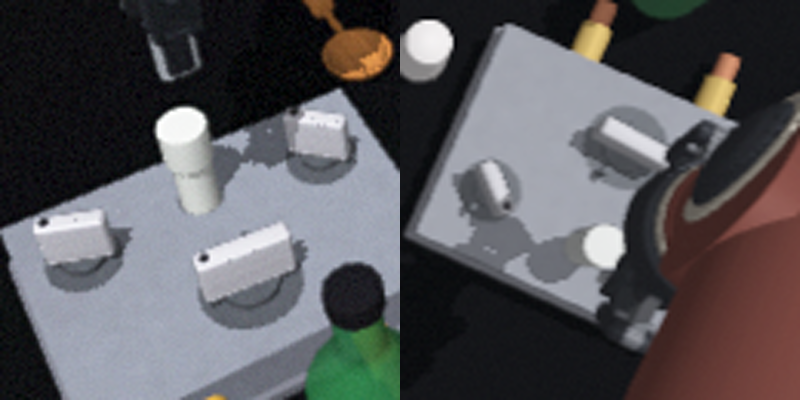

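The cartridge is seated: its top is at scene (189.4,230.6) against the expected (188.5,230.6). The bolts haven't moved and the port is filled. Next is the large bolt.

Call:
drive_tool(increments=[[[0,0,0],[0,0,0.745]],[[0.05,0.6,0],[0,0,0]],[[0.06,0.7,0],[0,0,0]],[[0.05,0.69,0],[0,0,0]],[[0,0,0.6],[0,0,0]],[[0,0,0.6],[0,0,0]],[[0,0,0],[0,0,0]],[[0,0,0],[0,0,0]]])

```text
clock: 10.85
tool_pos: [0.5288, -0.2443, 0.1287]
tool_rot: [-0.002, 0.861, 0.508, -0.002]
contact_force: [0.4, -1.0, -0.2]
width: 0.598
finger_force: 0.0
```

```bash
python3 - <<'E'
from plant import *
from h import *
o=observe();show(o);plan(o,[.5307,-.2453,.0625],1.067+np.pi/2)
E
```

```text
t 10.85 pos [ 0.5288 -0.2443  0.1287] yang -0.504 z [-0.005  0.002 -1.   ] F [ 0.4 -1.  -0.2] M [-0.03  0.01 -0.  ] w 0.598 gf 0.0 q [ 0.11  0.67  0.47  1.75 -0.4   0.82  0.26]
turn [-0.056  0.006 -0.005] shift after [1.000e-03 5.200e-02 1.655e+00] shift now [0.003 0.062 1.654]
```

Call:
drive_tool(increments=[[[0,0.03,0.4],[0,0,0]],[[0,0,0.4],[0,0,0]],[[0,0,0.4],[0,0,0]],[[0,0,0.3],[0,0,0]],[[0,0,0.15],[0,0,0]],[[0,0,0],[0,0,0]]])

```text
clock: 11.35
tool_pos: [0.531, -0.2454, 0.0643]
tool_rot: [-0.001, 0.861, 0.508, -0.0]
contact_force: [0.2, -0.3, 0.5]
width: 0.6
finger_force: 0.0
```

Call:
drive_tool(increments=[[[0,0,0],[0,0,0]],[[0,0,0],[0,0,0]],[[0,0,0],[0,0,0]],[[0,0,0],[0,0,0]],[[0,0,0],[0,0,0]],[[0,0,0],[0,0,0]]], jaw=-1, newtons=40)

```text
clock: 11.85
tool_pos: [0.53, -0.2449, 0.0659]
tool_rot: [-0.002, 0.861, 0.509, -0.0]
contact_force: [-4.5, 3.0, 4.7]
width: 0.156
finger_force: 40.5
```

```bash
python3 - <<'E'
from plant import *
from h import *
o=observe();show(o)
E
```

```text
t 11.85 pos [ 0.53   -0.2449  0.0659] yang -0.504 z [-0.002  0.002 -1.   ] F [-4.5  3.   4.7] M [0.41 0.71 0.08] w 0.156 gf 40.5 q [ 0.14  0.76  0.42  1.79 -0.45  0.69  0.31]
```

Call:
drive_tool(increments=[[[0,0,0],[0,0,0.4]],[[0,0,0],[0,0,0.6]],[[0,0,0],[0,0,0.8]],[[0,0,0],[0,0,0.8]],[[0,0,0],[0,0,0.8]],[[0,0,0],[0,0,0.8]],[[0,0,0],[0,0,0.8]],[[0,0,0],[0,0,0]]])

```text
clock: 12.52
tool_pos: [0.5302, -0.2451, 0.0659]
tool_rot: [-0.001, 0.964, 0.267, -0.001]
contact_force: [-4.0, 2.1, 6.0]
width: 0.154
finger_force: 40.5
```

```bash
python3 - <<'E'
from plant import *
from h import *
o=observe();show(o)
E
```

```text
t 12.5167 pos [ 0.5302 -0.2451  0.0659] yang -1.03 z [-0.002  0.002 -1.   ] F [-4.   2.1  6. ] M [ 0.42  0.77 -0.02] w 0.154 gf 40.5 q [ 0.06  0.79  0.56  1.79 -0.6   0.74 -0.09]
```

Call:
drive_tool(increments=[[[0,0,0],[0,0,0.9]],[[0,0,0],[0,0,0.9]],[[0,0,0],[0,0,0.9]],[[0,0,0],[0,0,0.9]],[[0,0,0],[0,0,0.9]],[[0,0,0],[0,0,0.9]],[[0,0,0],[0,0,0.9]],[[0,0,0],[0,0,0.9]]])

```text
clock: 13.18
tool_pos: [0.5303, -0.2454, 0.0659]
tool_rot: [-0.001, 0.994, -0.107, -0.001]
contact_force: [-2.9, 0.6, 4.4]
width: 0.153
finger_force: 40.3
```

Call:
drive_tool(increments=[[[0,0,0],[0,0,0.9]],[[0,0,0],[0,0,0.6]],[[0,0,0],[0,0,0.4]],[[0,0,0],[0,0,0.2]],[[0,0,0],[0,0,0]]])

```text
clock: 13.6
tool_pos: [0.5302, -0.2455, 0.0659]
tool_rot: [-0.0, 0.977, -0.212, -0.001]
contact_force: [-3.8, 1.6, 4.7]
width: 0.154
finger_force: 41.1
```

```bash
python3 - <<'E'
from plant import *
from h import *
o=observe();show(o)
E
```

```text
t 13.6 pos [ 0.5302 -0.2455  0.0659] yang -1.999 z [-0.002  0.001 -1.   ] F [-3.8  1.6  4.7] M [0.22 0.83 0.56] w 0.154 gf 41.1 q [-0.07  0.87  0.82  1.8  -0.83  0.86 -0.85]
```

Call:
drive_tool(increments=[[[0,0,0],[0,0,0.2]],[[0,0,0],[0,0,0.1]],[[0,0,0],[0,0,0]],[[0,0,0],[0,0,0]]])

```text
clock: 13.93
tool_pos: [0.5303, -0.2455, 0.0659]
tool_rot: [0.0, 0.974, -0.226, -0.001]
contact_force: [-4.3, 0.8, 6.6]
width: 0.153
finger_force: 49.8
```

```bash
python3 - <<'E'
from plant import *
from h import *
o=observe();show(o)
E
```

```text
t 13.9333 pos [ 0.5303 -0.2455  0.0659] yang -2.027 z [-0.003  0.001 -1.   ] F [-4.3  0.8  6.6] M [0.21 1.02 1.16] w 0.153 gf 49.8 q [-0.08  0.87  0.83  1.8  -0.83  0.86 -0.87]
```

The large bolt is against its stop, with the moment up to 1.16 N m and the wing along the block's x. Releasing and moving to bolt_a.

Call:
drive_tool(increments=[[[0,0,0],[0,0,0]],[[0,0,0],[0,0,0]],[[0,0,0],[0,0,0]],[[0,0,0],[0,0,0]],[[0,0,0],[0,0,0]]], jaw=0.2)

```text
clock: 14.35
tool_pos: [0.5318, -0.2457, 0.0649]
tool_rot: [-0.0, 0.973, -0.229, 0.0]
contact_force: [-0.3, 0.7, -0.8]
width: 0.598
finger_force: 0.0
```

Call:
drive_tool(increments=[[[0,0,-0.4],[0,0,0]],[[0,0,-0.7],[0,0,0]],[[0,0,-0.8],[0,0,0]],[[0,0,-0.5],[0,0,0]],[[0,0,0],[0,0,0]],[[0,0,0],[0,0,0]]])

```text
clock: 14.85
tool_pos: [0.5321, -0.2461, 0.162]
tool_rot: [0.0, 0.973, -0.229, 0.001]
contact_force: [-0.1, -0.1, -1.1]
width: 0.598
finger_force: 0.0
```

```bash
python3 - <<'E'
from plant import *
from h import *
o=observe();show(o);plan(o,[.4978,-.1458,.064],.446+np.pi/2)
E
```

```text
t 14.85 pos [ 0.5321 -0.2461  0.162 ] yang -2.033 z [ 0.002 -0.001 -1.   ] F [-0.1 -0.1 -1.1] M [-0.    0.01  0.08] w 0.598 gf 0.0 q [-0.13  0.76  0.94  1.72 -0.71  1.03 -0.98]
turn [ 0.009 -0.025 -8.672] shift after [ 0.308 -2.632  2.45 ] shift now [-1.892 -1.861  2.445]
```

Call:
drive_tool(increments=[[[0,0,0],[0,0,-0.97]],[[0,0,0],[0,0,-0.97]],[[0,0,0],[0,0,-0.97]],[[0,0,0],[0,0,-0.97]],[[0,0,0],[0,0,-0.97]],[[0,0,0],[0,0,-0.97]],[[0,0,0],[0,0,-0.97]],[[0,0,0],[0,0,-0.97]]])

```text
clock: 15.52
tool_pos: [0.5308, -0.2448, 0.1591]
tool_rot: [-0.001, 0.984, 0.177, -0.001]
contact_force: [0.5, 0.2, 0.3]
width: 0.601
finger_force: 0.0
```

Call:
drive_tool(increments=[[[0,0,0],[0,0,-0.91]],[[0.06,-0.53,0],[0,0,0]],[[0.08,-0.7,0],[0,0,0]],[[0.08,-0.7,0],[0,0,0]],[[0.08,-0.7,0],[0,0,0]],[[0,0,0.8],[0,0,0]],[[0,0,0],[0,0,0]],[[0,0,0],[0,0,0]]])

```text
clock: 16.18
tool_pos: [0.4955, -0.145, 0.1273]
tool_rot: [-0.001, 0.975, 0.221, -0.002]
contact_force: [0.1, 0.4, 0.1]
width: 0.601
finger_force: 0.0
```

```bash
python3 - <<'E'
from plant import *
from h import *
o=observe();show(o);plan(o,[.4978,-.1458,.064],.446+np.pi/2)
E
```

```text
t 16.1833 pos [ 0.4955 -0.145   0.1273] yang -1.125 z [-0.005  0.001 -1.   ] F [0.1 0.4 0.1] M [-0.04  0.03  0.02] w 0.601 gf 0.0 q [-0.19  0.64  0.67  1.94 -0.56  0.77 -0.32]
turn [-0.029  0.04  -0.002] shift after [0.043 0.043 1.582] shift now [0.05  0.048 1.582]
```

Call:
drive_tool(increments=[[[0.035,0.035,0.4],[0,0,0]],[[0,0,0.4],[0,0,0]],[[0,0,0.4],[0,0,0]],[[0,0,0.25],[0,0,0]],[[0,0,0.1],[0,0,0]],[[0,0,0],[0,0,0]]])

```text
clock: 16.68
tool_pos: [0.4986, -0.1472, 0.0666]
tool_rot: [0.0, 0.975, 0.22, -0.001]
contact_force: [-0.1, 1.1, -0.7]
width: 0.594
finger_force: 0.0
```

Call:
drive_tool(increments=[[[0,0,0],[0,0,0]],[[0,0,0],[0,0,0]],[[0,0,0],[0,0,0]],[[0,0,0],[0,0,0]],[[0,0,0],[0,0,0]],[[0,0,0],[0,0,0]]], jaw=-1, newtons=40)

```text
clock: 17.18
tool_pos: [0.4986, -0.145, 0.0678]
tool_rot: [-0.001, 0.975, 0.222, 0.0]
contact_force: [-2.1, 2.2, 5.2]
width: 0.134
finger_force: 40.6
```

```bash
python3 - <<'E'
from plant import *
from h import *
o=observe();show(o)
E
```

```text
t 17.1833 pos [ 0.4986 -0.145   0.0678] yang -1.124 z [-0.     0.003 -1.   ] F [-2.1  2.2  5.2] M [ 0.43  0.4  -0.03] w 0.134 gf 40.6 q [-0.13  0.72  0.58  1.98 -0.66  0.64 -0.24]
```

Call:
drive_tool(increments=[[[0,0,0],[0,0,0.5]],[[0,0,0],[0,0,0.8]],[[0,0,0],[0,0,0.9]],[[0,0,0],[0,0,0.9]],[[0,0,0],[0,0,0.9]],[[0,0,0],[0,0,0.9]],[[0,0,0],[0,0,0.9]],[[0,0,0],[0,0,0.9]]])

```text
clock: 17.85
tool_pos: [0.4987, -0.1462, 0.0679]
tool_rot: [-0.0, 0.992, -0.129, 0.0]
contact_force: [-1.6, 0.3, 3.3]
width: 0.131
finger_force: 40.4
```

Call:
drive_tool(increments=[[[0,0,0],[0,0,0.7]],[[0,0,0],[0,0,0.5]],[[0,0,0],[0,0,0.3]],[[0,0,0],[0,0,0.1]],[[0,0,0],[0,0,0]],[[0,0,0],[0,0,0]]])

```text
clock: 18.35
tool_pos: [0.4988, -0.1465, 0.0678]
tool_rot: [0.0, 0.978, -0.209, 0.0]
contact_force: [-2.0, 0.0, 5.3]
width: 0.129
finger_force: 40.8
```

```bash
python3 - <<'E'
from plant import *
from h import *
o=observe();show(o)
E
```

```text
t 18.35 pos [ 0.4988 -0.1465  0.0678] yang -1.992 z [ 0. -0. -1.] F [-2.   0.   5.3] M [0.07 0.44 0.37] w 0.129 gf 40.8 q [-0.26  0.8   0.82  1.98 -0.87  0.76 -0.9 ]
```

Call:
drive_tool(increments=[[[0,0,0],[0,0,0.2]],[[0,0,0],[0,0,0.2]],[[0,0,0],[0,0,0]],[[0,0,0],[0,0,0]]])

```text
clock: 18.68
tool_pos: [0.4987, -0.1465, 0.0678]
tool_rot: [0.0, 0.974, -0.228, -0.0]
contact_force: [-3.2, 0.3, 7.1]
width: 0.131
finger_force: 50.0
```

```bash
python3 - <<'E'
from plant import *
from h import *
o=observe();show(o)
E
```

```text
t 18.6833 pos [ 0.4987 -0.1465  0.0678] yang -2.03 z [-0.001 -0.001 -1.   ] F [-3.2  0.3  7.1] M [0.01 0.62 1.06] w 0.131 gf 50.0 q [-0.26  0.8   0.83  1.98 -0.87  0.76 -0.93]
```

Call:
drive_tool(increments=[[[0,0,0],[0,0,0]],[[0,0,0],[0,0,0]],[[0,0,0],[0,0,0]],[[0,0,0],[0,0,0]],[[0,0,0],[0,0,0]]], jaw=0.2)

```text
clock: 19.1
tool_pos: [0.4988, -0.1462, 0.0668]
tool_rot: [-0.0, 0.973, -0.231, -0.0]
contact_force: [-0.4, -0.9, 0.0]
width: 0.601
finger_force: 0.0
```

Call:
drive_tool(increments=[[[0,0,-0.4],[0,0,0]],[[0,0,-0.8],[0,0,0]],[[0,0,-0.8],[0,0,0]],[[0,0,-0.8],[0,0,0]],[[0,0,-0.3],[0,0,0]],[[0,0,0],[0,0,0]]])

```text
clock: 19.6
tool_pos: [0.5004, -0.1475, 0.1938]
tool_rot: [0.0, 0.973, -0.231, 0.003]
contact_force: [0.1, 0.0, -0.1]
width: 0.603
finger_force: 0.0
```

```bash
python3 - <<'E'
from plant import *
from h import *
o=observe();show(o);plan(o,[.4355,-.2885,.064],.931+np.pi/2)
E
```

```text
t 19.6 pos [ 0.5004 -0.1475  0.1938] yang -2.036 z [ 0.006 -0.002 -1.   ] F [ 0.1  0.  -0.1] M [-0.02  0.01  0.  ] w 0.603 gf 0.0 q [-0.38  0.65  1.02  1.87 -0.66  1.   -1.11]
turn [  0.034  -0.057 -13.333] shift after [-3.797  0.803  3.244] shift now [0.111 3.882 3.241]
```

Bolt_a is home. Moving to bolt_b.

Call:
drive_tool(increments=[[[0,0,0],[0,0,-0.95]],[[0,0,0],[0,0,-0.95]],[[0,0,0],[0,0,-0.95]],[[0,0,0],[0,0,-0.95]],[[0,0,0],[0,0,-0.95]],[[0,0,0],[0,0,-0.95]],[[0,0,0],[0,0,-0.95]],[[0,0,0],[0,0,-0.95]]])

```text
clock: 20.27
tool_pos: [0.4979, -0.1455, 0.1891]
tool_rot: [-0.001, 0.986, 0.167, -0.001]
contact_force: [0.1, -0.2, -0.0]
width: 0.597
finger_force: 0.0
```

Call:
drive_tool(increments=[[[0,0,0],[0,0,-0.95]],[[0,0,0],[0,0,-0.95]],[[0,0,0],[0,0,-0.95]],[[0,0,0],[0,0,-0.95]],[[0,0,0],[0,0,-0.95]],[[0,0,0],[0,0,-0.98]],[[-0.4,0.09,0],[0,0,0]],[[-0.7,0.15,0],[0,0,0]]])

```text
clock: 20.93
tool_pos: [0.4811, -0.1831, 0.1886]
tool_rot: [-0.003, 0.892, 0.452, -0.0]
contact_force: [0.3, -1.2, -0.8]
width: 0.601
finger_force: 0.0
```

Call:
drive_tool(increments=[[[-0.8,0.17,0],[0,0,0]],[[-0.8,0.17,0],[0,0,0]],[[-0.7,0.14,0],[0,0,0]],[[-0.4,0.08,0],[0,0,0]],[[0,0,0.8],[0,0,0]],[[0,0,0.8],[0,0,0]],[[0,0,0],[0,0,0]],[[0,0,0],[0,0,0]]])

```text
clock: 21.6
tool_pos: [0.4322, -0.2859, 0.1248]
tool_rot: [-0.003, 0.894, 0.449, -0.002]
contact_force: [-0.3, 0.1, 0.2]
width: 0.598
finger_force: 0.0
```

```bash
python3 - <<'E'
from plant import *
from h import *
o=observe();show(o);plan(o,[.4355,-.2885,.064],.931+np.pi/2)
E
```

```text
t 21.6 pos [ 0.4322 -0.2859  0.1248] yang -0.64 z [-0.005  0.004 -1.   ] F [-0.3  0.1  0.2] M [-0.02 -0.01 -0.  ] w 0.598 gf 0.0 q [ 0.19  0.61  0.54  1.93 -0.45  0.73  0.36]
turn [-0.062  0.001 -0.005] shift after [-0.004  0.106  1.52 ] shift now [-0.003  0.116  1.519]
```

Call:
drive_tool(increments=[[[0,0.08,0.4],[0,0,0]],[[0,0,0.4],[0,0,0]],[[0,0,0.4],[0,0,0]],[[0,0,0.2],[0,0,0]],[[0,0,0.08],[0,0,0]],[[0,0,0],[0,0,0]]])

```text
clock: 22.1
tool_pos: [0.4366, -0.2893, 0.0681]
tool_rot: [0.0, 0.894, 0.449, 0.0]
contact_force: [-0.5, -0.6, -0.6]
width: 0.599
finger_force: 0.0
```

Call:
drive_tool(increments=[[[0,0,0],[0,0,0]],[[0,0,0],[0,0,0]],[[0,0,0],[0,0,0]],[[0,0,0],[0,0,0]],[[0,0,0],[0,0,0]],[[0,0,0],[0,0,0]]], jaw=-1, newtons=40)

```text
clock: 22.6
tool_pos: [0.4348, -0.2881, 0.0685]
tool_rot: [-0.002, 0.894, 0.449, -0.0]
contact_force: [-2.6, 3.0, 6.0]
width: 0.129
finger_force: 42.6
```

```bash
python3 - <<'E'
from plant import *
from h import *
o=observe();show(o)
E
```

```text
t 22.6 pos [ 0.4348 -0.2881  0.0685] yang -0.64 z [-0.002  0.003 -1.   ] F [-2.6  3.   6. ] M [0.53 0.72 0.06] w 0.129 gf 42.6 q [ 0.25  0.69  0.46  1.97 -0.53  0.6   0.42]
```

Call:
drive_tool(increments=[[[0,0,0],[0,0,0.5]],[[0,0,0],[0,0,0.8]],[[0,0,0],[0,0,0.9]],[[0,0,0],[0,0,0.9]],[[0,0,0],[0,0,0.9]],[[0,0,0],[0,0,0.9]],[[0,0,0],[0,0,0.9]],[[0,0,0],[0,0,0.9]]])

```text
clock: 23.27
tool_pos: [0.4351, -0.2885, 0.0685]
tool_rot: [-0.001, 0.994, 0.112, -0.001]
contact_force: [-3.0, 1.4, 4.2]
width: 0.129
finger_force: 42.4
```

Call:
drive_tool(increments=[[[0,0,0],[0,0,0.9]],[[0,0,0],[0,0,0.9]],[[0,0,0],[0,0,0.9]],[[0,0,0],[0,0,0.9]],[[0,0,0],[0,0,0.9]],[[0,0,0],[0,0,0.8]],[[0,0,0],[0,0,0.5]],[[0,0,0],[0,0,0.3]]])

```text
clock: 23.93
tool_pos: [0.435, -0.2889, 0.0685]
tool_rot: [-0.0, 0.979, -0.205, -0.001]
contact_force: [-2.7, 1.3, 5.1]
width: 0.125
finger_force: 42.4
```

Call:
drive_tool(increments=[[[0,0,0],[0,0,0.3]],[[0,0,0],[0,0,0.2]],[[0,0,0],[0,0,0]],[[0,0,0],[0,0,0]]])

```text
clock: 24.27
tool_pos: [0.4352, -0.289, 0.0686]
tool_rot: [0.0, 0.974, -0.226, -0.001]
contact_force: [-4.9, 0.5, 5.4]
width: 0.131
finger_force: 49.8
```

```bash
python3 - <<'E'
from plant import *
from h import *
o=observe();show(o)
E
```

```text
t 24.2667 pos [ 0.4352 -0.289   0.0686] yang -2.027 z [-0.002  0.    -1.   ] F [-4.9  0.5  5.4] M [0.19 0.74 0.97] w 0.131 gf 49.8 q [ 0.03  0.81  0.84  1.97 -0.88  0.78 -0.63]
```

Same stop angle and moment as the other two. I'll release, retreat and check.

Call:
drive_tool(increments=[[[0,0,0],[0,0,0]],[[0,0,0],[0,0,0]],[[0,0,0],[0,0,0]],[[0,0,0],[0,0,0]],[[0,0,0],[0,0,0]]], jaw=0.2)

```text
clock: 24.68
tool_pos: [0.4365, -0.2892, 0.0677]
tool_rot: [-0.0, 0.973, -0.229, 0.0]
contact_force: [0.0, -0.7, 1.0]
width: 0.598
finger_force: 0.0
```

Call:
drive_tool(increments=[[[0,0,-0.4],[0,0,0]],[[0,0,-0.8],[0,0,0]],[[0,0,-0.8],[0,0,0]],[[0,0,-0.8],[0,0,0]],[[0,0,-0.8],[0,0,0]],[[0,0,-0.6],[0,0,0]],[[0,0,0],[0,0,0]],[[0,0,0],[0,0,0]]])

```text
clock: 25.35
tool_pos: [0.4368, -0.2896, 0.2369]
tool_rot: [0.0, 0.973, -0.229, 0.001]
contact_force: [-0.8, 0.1, -0.2]
width: 0.6
finger_force: 0.0
```

```bash
python3 - <<'E'
from plant import *
from h import *
import cv2
o=observe();show(o)
s=snapshot("scene")["img"][...,::-1];t=snapshot("top")["img"][...,::-1]
a=cv2.resize(s[190:340,120:270],(400,400),interpolation=cv2.INTER_CUBIC);b=cv2.resize(t[160:280,365:485],(400,400),interpolation=cv2.INTER_CUBIC)
c=cv2.resize(s[100:225,200:410],(400,238));out=np.zeros((600,800,3),np.uint8);out[:400,:400]=a;out[:400,400:]=b
out[400:,:320]=cv2.resize(s,(320,200));out[400:,320:640]=cv2.resize(t,(320,200));cv2.imwrite("pics/end.png",out)
# wing dots expected at home
p=[.4985,-.2312,-.4144]
for c,r in(((35,0),.022),((-35,78),.014),((-35,-78),.014)):print(((proj("scene",place(p,[[c[0]/1000-r,c[1]/1000,.085]]))-[120,190])*400/150).round(0))
E
```

```text
t 25.35 pos [ 0.4368 -0.2896  0.2369] yang -2.033 z [ 0.003 -0.001 -1.   ] F [-0.8  0.1 -0.2] M [ 0.02 -0.01 -0.01] w 0.6 gf 0.0 q [-0.11  0.61  1.08  1.8  -0.6   1.1  -0.85]
[[221. 190.]]
[[289.  88.]]
[[ 78. 176.]]
```

View pics/end.png

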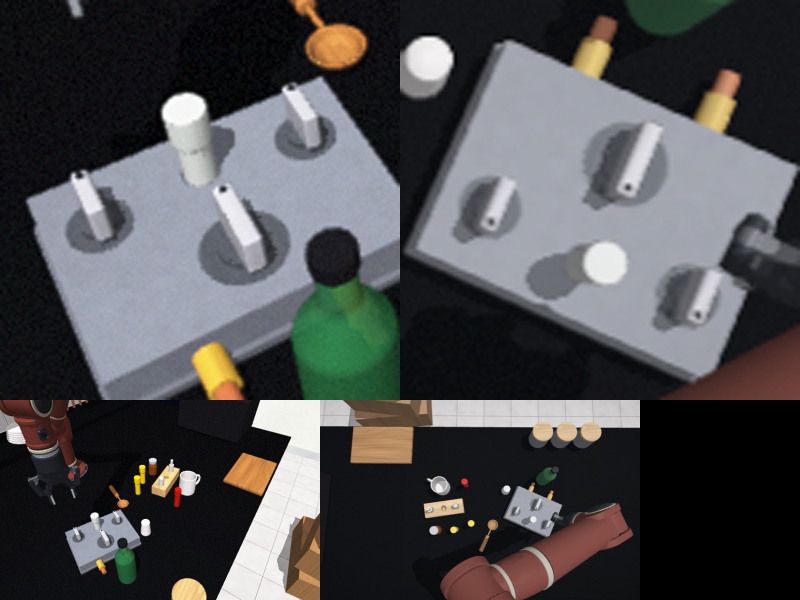

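The final picture shows all three wings along the block's x. Their dots are at crop (222,188), (290,88) and (80,175), matching the predicted home positions. The cartridge stands seated and nothing else has moved, so I'm handing in.

```bash
python3 -c "
from plant import *
print(job_done())"
```

```text
the job is handed in; nothing more can be done
None
```

The job is handed in: the cartridge is seated and released, the large bolt was turned home first, then both small ones, and the final pictures show nothing else disturbed; it took about 25 s, and the verdict was not reported back.

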